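# Clip a card tube into the sprung cradle and hold its label band down

## Robot

A 7-joint arm with a two-finger parallel gripper is mounted at the origin on a cart in front of the work surface, level with it; the furniture and walls round the work are solid. World frame = base frame: x ahead of the robot, y to its left, z up, the work surface at z = 0. Lengths are in m, angles in rad, forces in N, time in s.
With the tool pointing down it reaches from about 0.425 to 0.875 m from the base axis. Payload 8.4 kg.
Tool frame: the origin (TCP) lies on the centre line of the jaws, within the pads' length; the fingertips stand 11 mm ahead of it and the grasp point (between the pads) lies 8 mm behind it (r.nose_length is the z of the fingertips in the tool frame, in m); z points along the fingers, y is the line along which they close (so a half turn about z gives the same grasp; the last joint's range is limited). The gripper opens to 85 mm and grips with 20 to 120 N. Pads are 22 mm wide; open, the fingers measure 114 mm over their backs; the gripper's body (76 mm by 85 mm) begins 54 mm behind the grasp point. The pads swing forward as they close: fully open they stand 13 mm farther back than shut.
Start: joints at [1.227, 0.333, 0.04, 1.465, -0.013, 1.343, -0.059], TCP at [0.158, -0.631, 0.242] pointing down, gripper open.
Joint ranges: [-2.58, 2.58], [-0.38, 2.09], [-1.3, 1.39], [0.25, 2.4], [-1.5, 4.64], [0.08, 2.09], [-2.65, 2.65]. Speed limits (rad/s): [2.22, 2.22, 2.79, 2.79, 3.14, 3.14, 3.14].

## Interface

Orientations are given as a rotation vector (axis times angle).
In Python, from rig import status, optics, r gives the robot as it stands.
- The arm moves only by the shell command python3 -m crank 'ROWS' [FORCE]. ROWS is JSON, a list of rows, each a list of 5 numbers: the opening, from -1 (shut) to 1 (fully open), then the shift along the tool's x, y, z in cm, then the turn about the tool's z in rad. A call has 1 to 8 rows; each row shifts and turns the commanded pose from where the row before left it, along the tool's axes as they then stand; what a row does not reach is not made up. A row lasts 1/8 s, in which the tool goes at most 62.5 mm and 10.7 degrees, less where a joint would pass 70% of its speed; a pose out of reach is approached as far as the arm can. A call is refused whole if a number of a shift passes 6.25 or a number of a turn 0.188, either way. A call with a gripper value outside its range is refused whole. The fingers move at their own pace and stop on an object; FORCE is the grip in N (left out, the last holds). Time passes only in rows, so rows that do not move let the fingers close. It gives the time, the measured TCP pose, the force, the opening and the grip force at its end, in the units of the state.
- status.get_state(): the state, without advancing time (a new reading comes with each control period).
- optics.capture(name): name is "scene" or "top" or "wrist"; returns a dict with "pixels" (400x640x3 uint8, red, green, blue), "range_z" (400x640 float32, m along the optical axis (not along the pixel's ray), 0 where there is no reading), "fx", "fy", "cx", "cy" (pixels), "eye" and "orientation" of the camera in the world; the wrist camera has in their place "mount" (4x4, takes a point from camera to tool coordinates, whose origin is the TCP and whose axes are the flange's). Camera axes: x right, y down, z forward; pixel columns grow to the right and rows downward; lengths in m; the calibration is good to about 2 mm. A picture is of the moment at which its call begins: read the wrist's pose just before it.
- r.finish_job(): hands the job in; it is judged then, once.
The state is a dict: "t": time; "qpos": joint angles; "joint_vel": joint speeds; "effort": joint torques, N m; "position": TCP position; "tool_rot": TCP orientation; "force": force on the tool from outside, world axes, zero at the start; "moment": the same for the moment, N m; "gripper_width": finger opening in m; "grasp_force": force on a finger pad.
Only numpy, scipy, OpenCV 4.12 (cv2) and the standard library are available. Lean on these libraries where they do the work, as an engineer would, in place of code of your own. Each camera call takes 0.05 s, during which the arm holds its last target. There are 200 camera calls.

## Task

Push the small card tube down past the sprung jaw until it sits in both fork clips of the labelling cradle, with its paper band midway between the clips, and let go of it. Then take the label presser by its grip and hold its V-shaped sole on the middle of the paper band, upright and with the groove along the tube, pressing lightly so that the cradle's sprung bed stays about half-way down its 12 mm travel while the paste takes. The program finishes while you are still holding the presser there; leave the honey jar, the ink tin by the front edge and the tape roll where they are.

Things in the scene. Friction and masses are not known exactly. Their poses are not given: they have to be found in the camera images.
- cradle: Fixed labelling cradle: wooden base 100 (x) x 104 (y) mm, 12 mm high; over it an aluminium bed on springs, 70 x 100 mm, top 34 mm above the worktop. Origin: centre of its underside, z up, y along the seated tube. Fork clips 12 mm wide at y = -36 and +36 mm, bare bed between. Fixed prongs on the +x side, 82 mm high; sprung jaw on the -x side, its tips 84 mm high.
- bed_seat (a point): Where the middle of the tube's axis lies when it sits in both clips: midway between them, 54 mm above the worktop while the bed is up, 20 mm above the bed's top. Moves with the bed; axes as the cradle's.
- bed (a joint): Sink of the sprung bed in m: 0 up, 0.012 on its stop. With the tube in, it starts to sink at about 1.2 N, then 1 mm for every 0.5 N (6 mm at about 4 N). The presser's weight alone sinks it less than 1 mm. Pushing the tube in sinks the bed too, to its stop at about 7 N.
- jaw (a joint): Opening of the sprung jaw in rad: one bar hinged along y on the -x side of the bed, with a smooth steel nose at each clip. -0.04 with no tube, near 0 when closed over a seated tube, about 0.15 at most while the tube passes. A tube pushed straight down over the seat passes at about 8 to 13 N, with the bed on its stop; then the jaw snaps back over the tube.
- jaw_nose (a point): Midway between the two jaw noses as closed over a seated tube (noses at y = -36 and +36 mm of the cradle), 10.7 mm to the -x side of and 10.7 mm above bed_seat.
- tube: Loose card tube with closed ends, 24 mm diameter, 110 mm long, 50 g, lying on the worktop. Origin at its centre (12 mm above what it lies on), y axis along it; it may roll, so x and z may point anyhow. A white paper band 40 mm wide goes all round its middle.
- presser: Wooden label presser, 140 g, 70 mm high, standing on its sole. Origin: centre of its underside, z up. Sole block 44 (x) x 36 (y) mm, 25 mm high, with a felt-lined 90-degree V groove along y below: mouth 30 mm wide, apex 15 mm up. Grip from 25 to 70 mm with flat sides 24 mm apart in x (30 mm wide in y). Seated on the tube, its underside is 2 mm above the tube's axis.
- presser_vee (a point): Middle of the apex line of the presser's groove, 15 mm above its underside; 17 mm above the tube's axis when seated on it. Axes as the presser's.
- honey_jar: Bystander: honey jar with white lid, 62 mm wide, 99 mm high, origin at the centre of its underside.
- ink_tin: Bystander: flat closed ink pad tin, 62 x 90 x 16 mm, origin at the centre of its underside.
- tape_roll: Bystander: roll of masking tape lying flat, 91 mm wide, 25 mm high, origin at the centre of its underside.
Not all that is in view belongs to the job. Leave any green, red or turquoise look-alike of the presser alone.

How it is judged:
On the way:
1. the tube sits in both fork clips with the jaw closed over it, its band midway, and the fingers have let go of it (x of tube in the frame of bed_seat between -0.004 and 0.004 m and y of tube in the frame of bed_seat between -0.009 and 0.009 m and z of tube in the frame of bed_seat between -0.004 and 0.004 m and angle between the y axis of tube and the y axis of bed_seat, either way round below 0.1 rad and value of joint jaw below 0.06 rad and contact force between the fingers and tube below 0.1 N), for 0.2 s.
At the end, for the whole second after the job is handed in: Tube still clipped (4 mm across, 9 mm along, jaw closed, not touched by fingers); held presser on it with the groove on the tube (4 mm), within 9 mm of the band's middle, within 0.12 rad of upright and of the tube's line, clear of the cradle, at rest; bed 3 to 9 mm down, 1.5 to 15 N on tube (all of step 1 and value of joint bed between 0.003 and 0.009 m and contact force between presser and tube between 1.5 and 15 N and angle between presser's own z axis and vertical below 0.12 rad and angle between the y axis of presser and the y axis of bed_seat, either way round below 0.12 rad and contact force between presser and cradle below 0.3 N and contact force between the fingers and presser above 1 N and linear speed of presser below 0.02 m/s and y of presser_vee in the frame of tube between -0.009 and 0.009 m and x of presser_vee in the frame of bed_seat between -0.004 and 0.004 m and z of presser_vee in the frame of bed_seat between 0.014 and 0.021 m); the arm keeps its last pose, push and grip.
It fails at once if the paper band is pressed hard with the presser (over 20 N) (contact force between presser and tube above 20 N).
It fails at once if the honey jar is shifted by more than 30 mm (distance of honey_jar from where it was at the start of the episode above 0.03 m).
It fails at once if the ink tin is shifted by more than 30 mm (distance of ink_tin from where it was at the start of the episode above 0.03 m).
It fails at once if the tape roll is shifted by more than 30 mm (distance of tape_roll from where it was at the start of the episode above 0.03 m).
It also fails if it takes over 58 s, if anything falls off the work surface, if the arm or the gripper's body presses on something with over 40 N, if the wrist force passes 120 N, or if a joint passes its speed limit or range.

## Working session

There is one attempt and no reset: what is moved stays moved. The work goes in short steps, Python scripts to look and compute and a shell command to move; the robot and the scene stay as the last step left them, time stands still between calls to the robot, and variables do not carry over. Pictures are saved under pics/ and viewed, at most 10 in all, crops included, and the job is handed in when it is done.

```bash
ls; mkdir -p pics
python3 - <<'E'
from rig import status, optics, r
import cv2, numpy as np
s=status.get_state(); print({k:np.round(v,3).tolist() for k,v in s.items()}, r.nose_length)
for n in ("scene","top"):
    c=optics.capture(n); cv2.imwrite(f"pics/{n}0.png",c["pixels"][:,:,::-1]); np.savez(f"{n}0.npz",**c)
    print(n,c["fx"],c["fy"],c["cx"],c["cy"],c["eye"],c["orientation"])
E
```

```text
pics
{'t': 0.0, 'qpos': [1.227, 0.334, 0.04, 1.466, -0.013, 1.343, -0.059], 'joint_vel': [-0.001, -0.001, -0.0, 0.0, 0.001, 0.0, -0.001], 'effort': [-0.0, -65.857, 1.365, -40.556, 0.017, 0.013, -0.0], 'position': [0.157, -0.63, 0.241], 'tool_rot': [-3.116, -0.383, 0.001], 'force': [1.143, 0.293, -0.145], 'moment': [0.065, 0.022, 0.009], 'grasp_force': 0.0, 'gripper_width': 0.085} 0.011
scene 404.6333698584434 404.6333698584434 322.72584114568195 200.91035777737616 [0.18611208 0.71987628 0.64092278] [-0.86040758  2.52848589 -1.12755463]
top 439.2205182323623 439.2205182323623 322.89203685716376 202.63879725755638 [0.49130955 0.16884402 0.910077  ] [-2.1186186   2.17178265 -0.0596693 ]
```

View pics/scene0.png

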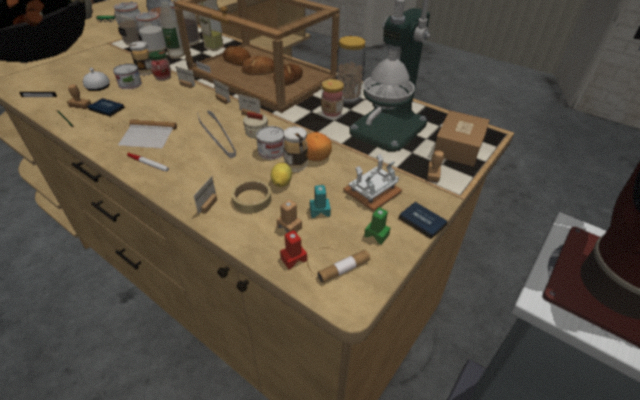

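View pics/top0.png

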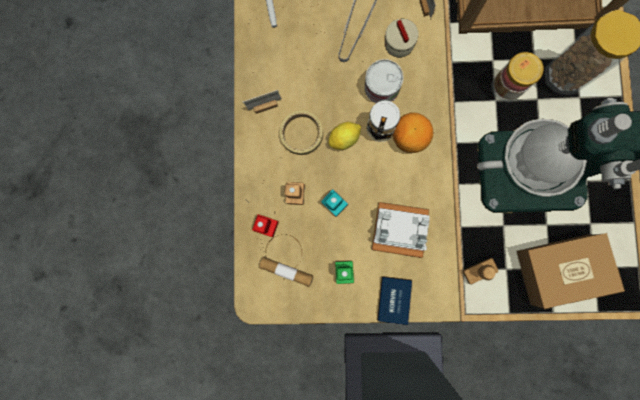

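The top view shows the tube at (286,271) with its white band, the wooden presser at (294,193), the cradle at (402,229), the ink tin at (395,300), the tape roll at (300,133) and the honey jar near (384,118). The coloured look-alikes are at (265,225), (335,203) and (344,272).

```bash
cat > h.py <<'E'
import numpy as np, cv2
from scipy.spatial.transform import Rotation as R
def Rc(c): return R.from_rotvec(c["orientation"]).as_matrix()
def ray(c,uv,z):
    uv=np.atleast_2d(np.asarray(uv,float)); d=np.c_[(uv[:,0]-c["cx"])/c["fx"],(uv[:,1]-c["cy"])/c["fy"],np.ones(len(uv))]@Rc(c).T
    return c["eye"]+d*((z-c["eye"][2])/d[:,2])[:,None]
def cloud(c):
    v,u=np.mgrid[:400,:640]; Z=c["range_z"]
    P=np.stack([(u-c["cx"])/c["fx"]*Z,(v-c["cy"])/c["fy"]*Z,Z],-1)@Rc(c).T+c["eye"]; P[Z==0]=np.nan; return P
E
python3 - <<'E'
from h import *
np.set_printoptions(precision=4,suppress=True)
for n in("top","scene"):
    c=dict(np.load(n+"0.npz")); P=cloud(c)
    np.save(n+"P.npy",P)
    if n=="top":
        for nm,uv in dict(tube=(286,271),presser=(294,193),cradle=(402,229),bedge=(240,316),tin=(395,300),tape=(300,133),lemon=(344,136),jar=(384,118),table=(330,240)).items():
            print(nm,P[uv[1],uv[0]], ray(c,uv,0)[0])
        x0,y0,x1,y1=250,180,445,320
        im=cv2.resize(c["pixels"][y0:y1,x0:x1,::-1],None,fx=4,fy=4,interpolation=cv2.INTER_CUBIC); cv2.imwrite("pics/topcrop.png",im)
E
```

```text
tube [0.448  0.2875 0.0239] [0.4469 0.2907 0.    ]
presser [0.5994 0.2638 0.0696] [0.6084 0.2716 0.    ]
cradle [0.5262 0.0544 0.0342] [0.5275 0.05   0.    ]
bedge [ 0.3572  0.3871 -0.0017] [0.3575 0.3867 0.    ]
tin [0.3863 0.0715 0.0154] [0.3845 0.0699 0.    ]
tape [0.7362 0.2567 0.0011] [0.7365 0.2568 0.    ]
lemon [0.7144 0.1639 0.0476] [0.7267 0.1636 0.    ]
jar [0.7336 0.0879 0.0973] [0.7626 0.0782 0.    ]
table [0.5084 0.1985 0.0005] [0.5084 0.1985 0.    ]
```

View pics/topcrop.png

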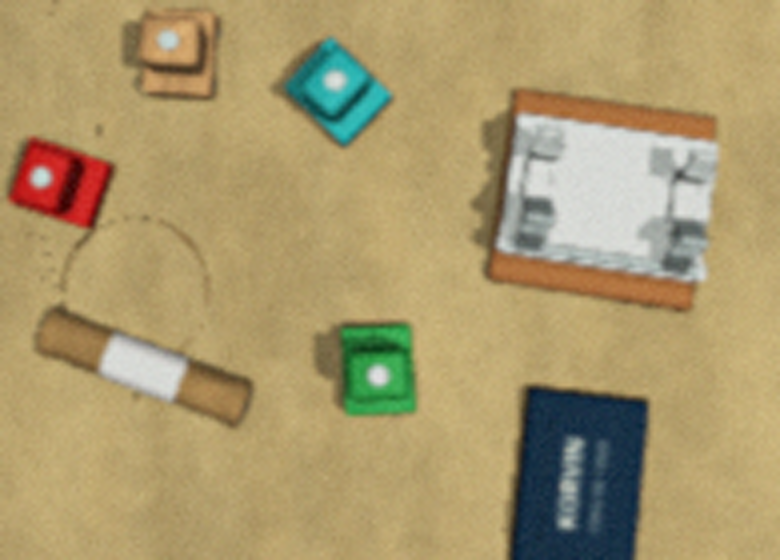

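The crop shows the presser's sole lying square with the cradle's direction, and the tube tilted a little. The clips are at crop (540,180) and (685,210), and the cradle's forks open upwards. Next I'll measure poses.

Run:
```python
from h import *
np.set_printoptions(precision=4,suppress=True)
c=dict(np.load("top0.npz")); P=np.load("topP.npy"); S=np.load("sceneP.npy"); s=dict(np.load("scene0.npz"))
def rect(p):
    (ctr,sz,a)=cv2.minAreaRect(p[:,:2].astype(np.float32)*1000); return np.array(ctr),np.array(sz),a
def sel(P,x,y,z): return P[(abs(P[...,0]-x[0])<x[1])&(abs(P[...,1]-y[0])<y[1])&(P[...,2]>z[0])&(P[...,2]<z[1])]
for lab,z in dict(base=(.006,.016),bed=(.029,.038),high=(.07,.09)).items():
    p=sel(P,(.526,.08),(.054,.075),z); print("cradle",lab,len(p),rect(p))
for nm,Q in (("top",P),("scene",S)):
    p=sel(Q,(.526,.08),(.054,.075),(.06,.095)); p=p[np.argsort(p[:,0])]
    d=(p[:,:2]*1000)
    k=cv2.kmeans(d.astype(np.float32),4,None,(3,50,.1),5,0)
    print(nm,k[2], np.bincount(k[1].ravel()), [p[k[1].ravel()==i][:,2].max() for i in range(4)])
def near(Q,uvz): pass
# tube
img=c["pixels"]; hsv=cv2.cvtColor(img,cv2.COLOR_RGB2HSV)
for nm,Q in (("top",P),("scene",S)):
    p=sel(Q,(.448,.05),(.2875,.08),(.014,.03)); print("tube",nm,len(p),rect(p),p[:,2].max())
    C=(c if nm=="top" else s)["pixels"]; h=cv2.cvtColor(C,cv2.COLOR_RGB2HSV)
    m=(abs(Q[...,0]-.448)<.05)&(abs(Q[...,1]-.2875)<.07)&(Q[...,2]>.014)&(Q[...,2]<.03)&(h[...,1]<50)&(h[...,2]>110); print("band",rect(Q[m]),m.sum())
    for lab,z in dict(sole=(.018,.03),grip=(.062,.08)).items():
        p=sel(Q,(.6,.04),(.264,.04),z); print("presser",nm,lab,len(p),rect(p), np.median(p,0)*1000)
# obstacles
for y0 in np.arange(-.7,.4,.1):
    print("y %.1f"%y0,[round(float(np.nanmax(np.r_[0,np.concatenate([Q[(Q[...,0]>x)&(Q[...,0]<x+.1)&(Q[...,1]>y0)&(Q[...,1]<y0+.1)][:,2] for Q in(P,S)])])),2) for x in np.arange(.2,.9,.1)])
```

```text
cradle base 757 (array([526.9559,  55.6788]), array([104.3489,  99.9504]), 79.753662109375)
cradle bed 1276 (array([526.9648,  55.7978]), array([100.1425,  69.9662]), 79.7548828125)
cradle high 190 (array([529.4494,  55.5152]), array([87.3978, 46.2467]), 79.9270248413086)
top [[518.6439  94.406 ]
 [538.6982  17.7945]
 [551.1784  88.1212]
 [505.683   24.2045]] [59 58 57 70] [np.float64(0.0844339086217123), np.float64(0.08453427264553492), np.float64(0.08453335826400254), np.float64(0.08445517238636846)]
scene [[538.2325  16.2977]
 [550.702   87.1522]
 [517.8984  93.9518]
 [505.0797  23.2126]] [54 58 61 56] [np.float64(0.08598706638186204), np.float64(0.08493527367955733), np.float64(0.08607086040040923), np.float64(0.08666154112580637)]
tube top 627 (array([447.2748, 290.2803]), array([110.8056,  24.3169]), 69.07183837890625) 0.027535415578379796
band (array([446.6904, 289.7636]), array([41.0631, 23.6252]), 69.8402099609375) 235
presser top sole 169 (array([606.4475, 268.831 ]), array([36.0954, 44.1595]), 85.84210968017578) [593.5587 265.0634  24.3496]
presser top grip 190 (array([605
[... 368 characters left out ...]
6]), 85.20787048339844) [593.7507 277.1906  26.4759]
presser scene grip 156 (array([606.2661, 267.2414]), array([30.113 , 24.7859]), 88.46666717529297) [603.0994 270.5601  71.1303]
y -0.7 [0.0, 0.0, 0.0, 0.0, 0.0, 0.0, 0.0]
y -0.6 [0.0, 0.0, 0.0, 0.0, 0.0, 0.0, 0.0]
y -0.5 [0.0, 0.01, 0.0, 0.01, 0.01, 0.01, 0.01]
y -0.4 [0.0, 0.07, 0.07, 0.07, 0.32, 0.18, 0.19]
y -0.3 [0.0, 0.07, 0.07, 0.37, 0.32, 0.19, 0.19]
y -0.2 [0.0, 0.07, 0.07, 0.37, 0.37, 0.15, 0.11]
y -0.1 [0.0, 0.01, 0.07, 0.04, 0.1, 0.06, 0.01]
y -0.0 [0.0, 0.02, 0.06, 0.09, 0.07, 0.1, 0.06]
y 0.1 [0.0, 0.02, 0.07, 0.08, 0.07, 0.1, 0.06]
y 0.2 [0.0, 0.01, 0.03, 0.07, 0.07, 0.03, 0.06]
y 0.3 [0.0, 0.01, 0.03, 0.08, 0.01, 0.07, 0.07]
```

```bash
cat > plan.py <<'E'
import sys; from h import *; from rig import status
# args: x,y,z,yaw_deg,n ... (m, tool-x yaw); prints tool-frame rows to type
s=status.get_state(); p=np.array(s["position"]); T=R.from_rotvec(s["tool_rot"]).as_matrix(); yaw=np.arctan2(T[1,0],T[0,0])
print("t %.2f"%s["t"],"pos",np.round(p,4),"yaw %.2f"%np.degrees(yaw),"tilt",np.round(T[:2,2],4),"F",np.round(s["force"],2),"w %.4f g %.1f"%(s["gripper_width"],s["grasp_force"]))
for a in sys.argv[1:]:
    x,y,z,w,n=map(float,a.split(",")); n=int(n); w=np.radians(w)
    q=np.array([x,y,z]); d=(q-p)/n; dy=(w-yaw)/n
    for i in range(n):
        c,k=np.cos(yaw),np.sin(yaw); print("[%.2f,%.2f,%.2f,%.3f]"%(100*(d[0]*c+d[1]*k),100*(d[0]*k-d[1]*c),-100*d[2],-dy),end=" "); yaw+=dy
    p=q; print()
E
python3 - <<'E'
from h import *
P=np.r_[np.load("topP.npy").reshape(-1,3),np.load("sceneP.npy").reshape(-1,3)]
P=P[P[:,2]>.15]; r=np.hypot(P[:,0],P[:,1]); a=np.degrees(np.arctan2(P[:,1],P[:,0]))
for b in range(-90,30,10):
    m=(a>=b)&(a<b+10)&(r<.9)
    if m.any(): print(b,r[m].min().round(3))
E
python3 plan.py .34,-.30,.28,69,9 .44,.0,.25,69,7 .447,.289,.15,69,7
```

```text
-80 0.597
-30 0.088
-20 0.078
-10 0.072
0 0.069
10 0.068
20 0.068
t 0.10 pos [ 0.1574 -0.6302  0.2415] yaw 14.02 tilt [-0.0005  0.0014] F [0.24 0.64 0.44] w 0.0851 g 0.0
[2.86,-3.07,-0.43,-0.107] [3.17,-2.75,-0.43,-0.107] [3.44,-2.39,-0.43,-0.107] [3.68,-2.01,-0.43,-0.107] [3.87,-1.61,-0.43,-0.107] [4.02,-1.19,-0.43,-0.107] [4.12,-0.76,-0.43,-0.107] [4.18,-0.31,-0.43,-0.107] [4.19,0.13,-0.43,-0.107] 
[4.51,-0.20,0.43,-0.000] [4.51,-0.20,0.43,-0.000] [4.51,-0.20,0.43,-0.000] [4.51,-0.20,0.43,-0.000] [4.51,-0.20,0.43,-0.000] [4.51,-0.20,0.43,-0.000] [4.51,-0.20,0.43,-0.000] 
[3.89,-1.39,1.43,-0.000] [3.89,-1.39,1.43,-0.000] [3.89,-1.39,1.43,-0.000] [3.89,-1.39,1.43,-0.000] [3.89,-1.39,1.43,-0.000] [3.89,-1.39,1.43,-0.000] [3.89,-1.39,1.43,-0.000]
```

```bash
python3 -m crank '[[1,2.9,-3.1,-0.4,-0.107],[1,3.2,-2.75,-0.4,-0.107],[1,3.4,-2.4,-0.4,-0.107],[1,3.7,-2.0,-0.4,-0.107],[1,3.9,-1.6,-0.4,-0.107],[1,4.0,-1.2,-0.4,-0.107],[1,4.1,-0.8,-0.4,-0.107],[1,4.2,-0.3,-0.4,-0.107]]'; python3 plan.py .34,-.30,.28,69,1 .44,.0,.25,69,6 .447,.289,.15,69,7
```

```text
t: 1.1
position: [0.32, -0.3348, 0.2742]
tool_rot: [-2.675, -1.647, 0.0]
force: [-0.1, 0.0, -0.3]
gripper_width: 0.0853
grasp_force: 0.0
t 1.10 pos [ 0.32   -0.3348  0.2742] yaw 63.26 tilt [-0.0004  0.0002] F [-0.13  0.01 -0.33] w 0.0853 g 0.0
[4.01,0.22,-0.58,-0.100] 
[5.27,-0.24,0.50,-0.000] [5.27,-0.24,0.50,-0.000] [5.27,-0.24,0.50,-0.000] [5.27,-0.24,0.50,-0.000] [5.27,-0.24,0.50,-0.000] [5.27,-0.24,0.50,-0.000] 
[3.89,-1.39,1.43,-0.000] [3.89,-1.39,1.43,-0.000] [3.89,-1.39,1.43,-0.000] [3.89,-1.39,1.43,-0.000] [3.89,-1.39,1.43,-0.000] [3.89,-1.39,1.43,-0.000] [3.89,-1.39,1.43,-0.000]
```

```bash
python3 -m crank '[[1,4,0.2,-0.4,-0.1],[1,5.3,-0.25,0.5,0],[1,5.3,-0.25,0.5,0],[1,5.3,-0.25,0.5,0],[1,5.3,-0.25,0.5,0],[1,5.3,-0.25,0.5,0],[1,5.2,-0.25,0.5,0],[1,3.9,-1.4,1,0]]' >/dev/null; python3 -m crank '[[0.3,3.9,-1.4,1.4,0],[0.3,3.9,-1.4,1.4,0],[0.3,3.9,-1.4,1.4,0],[0.3,3.9,-1.4,1.4,0],[0.3,3.9,-1.4,1.4,0],[0.3,3,-1,1.4,0],[0.3,0,0,0,0]]' ; python3 plan.py .447,.289,.08,69.1,2 .447,.2894,.014,69.1,2
```

```text
t: 2.98
position: [0.4465, 0.2819, 0.1531]
tool_rot: [-2.586, -1.779, 0.003]
force: [-0.1, -0.9, 1.1]
gripper_width: 0.0555
grasp_force: 0.0
t 2.98 pos [0.4465 0.2819 0.1531] yaw 69.04 tilt [-0.0029  0.001 ] F [-0.06 -0.89  1.09] w 0.0555 g 0.0
[0.34,-0.10,3.65,-0.001] [0.34,-0.10,3.65,-0.001] 
[0.02,-0.01,3.30,-0.000] [0.02,-0.01,3.30,-0.000]
```

```bash
python3 -m crank '[[0.3,0.35,-0.1,3.6,0],[0.3,0.35,-0.1,3.6,0],[0.3,0,0,3.3,0],[0.3,0,0,2.5,0],[0.3,0,0,0.7,0],[0.3,0,0,0,0]]'; python3 plan.py .447,.289,.014,69.1,1
```

```text
t: 3.72
position: [0.449, 0.2865, 0.0177]
tool_rot: [2.593, 1.774, -0.0]
force: [-0.1, -0.5, 0.2]
gripper_width: 0.0552
grasp_force: 0.0
t 3.73 pos [0.449  0.2865 0.0177] yaw 68.77 tilt [ 0.     -0.0002] F [-0.06 -0.46  0.21] w 0.0552 g 0.0
[0.16,-0.28,0.37,-0.006]
```

```bash
python3 -m crank '[[0.3,0.2,-0.2,0.3,0],[-1,0,0,0,0],[-1,0,0,0,0],[-1,0,0,0,0],[-1,0,0,0,0],[-1,0,0,0,0]]' 60; python3 plan.py; python3 -m crank '[[-1,0,0,-2,0],[-1,0,0,-4,0],[-1,0,0,-5,0],[-1,0,0,-5,0],[-1,0,0,-2,0],[-1,0,0,0,0]]'; python3 plan.py .527,.0552,.19,79.75,6
```

```text
t: 4.47
position: [0.448, 0.2897, 0.0151]
tool_rot: [2.592, 1.775, 0.001]
force: [-0.9, -1.0, 4.9]
gripper_width: 0.0215
grasp_force: 58.6
t 4.47 pos [0.448  0.2897 0.0151] yaw 68.80 tilt [0.0009 0.0002] F [-0.91 -0.97  4.9 ] w 0.0215 g 58.6
t: 5.22
position: [0.4482, 0.2898, 0.1959]
tool_rot: [2.592, 1.774, 0.004]
force: [-0.8, -0.1, -0.8]
gripper_width: 0.022
grasp_force: 59.0
t 5.22 pos [0.4482 0.2898 0.1959] yaw 68.78 tilt [0.0027 0.0006] F [-0.77 -0.14 -0.82] w 0.0220 g 59.0
[-3.17,2.64,0.10,-0.032] [-3.25,2.54,0.10,-0.032] [-3.33,2.43,0.10,-0.032] [-3.41,2.32,0.10,-0.032] [-3.48,2.21,0.10,-0.032] [-3.55,2.10,0.10,-0.032]
```

```bash
python3 -m crank '[[-1,-3.2,2.6,0.1,-0.032],[-1,-3.3,2.5,0.1,-0.032],[-1,-3.3,2.4,0.1,-0.032],[-1,-3.4,2.3,0.1,-0.032],[-1,-3.5,2.2,0.1,-0.032],[-1,-3.5,2.1,0.1,-0.032],[-1,0,0,0,0]]'
python3 - <<'E'
from h import *
from rig import status,optics
np.set_printoptions(precision=4,suppress=True)
for n in("top","scene"):
    c=optics.capture(n); np.savez(n+"1.npz",**c); cv2.imwrite(f"pics/{n}1.png",c["pixels"][:,:,::-1])
    Q=cloud(c); d=Q[...,:2]-[.527,.0552]; r=np.hypot(d[...,0],d[...,1])
    m=(r<.065)&(Q[...,2]>.155)&(Q[...,2]<.205); print(n,m.sum(),cv2.minAreaRect((Q[m][:,:2]*1000).astype(np.float32)),Q[m][:,2].min())
c=optics.capture("wrist"); np.savez("wrist1.npz",**c); a=c["pixels"]; 
s=dict(np.load("scene1.npz"))["pixels"][100:260,300:460]; s=cv2.resize(s,(400,400)); cv2.imwrite("pics/mix1.png",np.hstack([cv2.resize(a,(400,250)) if 0 else cv2.copyMakeBorder(cv2.resize(a,(400,250)),0,150,0,0,0),s])[:,:,::-1])
E
python3 plan.py .527,.0552,.095,79.75,2 .527,.0552,.044,79.75,4
```

```text
t: 6.1
position: [0.5248, 0.0513, 0.1862]
tool_rot: [-2.414, -2.008, 0.005]
force: [-0.7, 0.7, -0.4]
gripper_width: 0.0218
grasp_force: 59.0
top 299 ((531.77734375, 88.2987060546875), (35.991668701171875, 24.26276969909668), 79.72270965576172) 0.17793764951150726
scene 481 ((524.3049926757812, 52.462013244628906), (112.9686279296875, 48.108360290527344), 64.72542572021484) 0.17386543852366126
t 6.25 pos [0.5242 0.0561 0.1873] yaw 79.84 tilt [-0.0019  0.0007] F [-0.17 -0.07 -0.6 ] w 0.0220 g 59.0
[-0.02,0.15,4.62,0.001] [-0.02,0.15,4.62,0.001] 
[0.00,0.00,1.28,-0.000] [0.00,0.00,1.28,-0.000] [0.00,0.00,1.28,-0.000] [0.00,0.00,1.28,-0.000]
```

View pics/mix1.png

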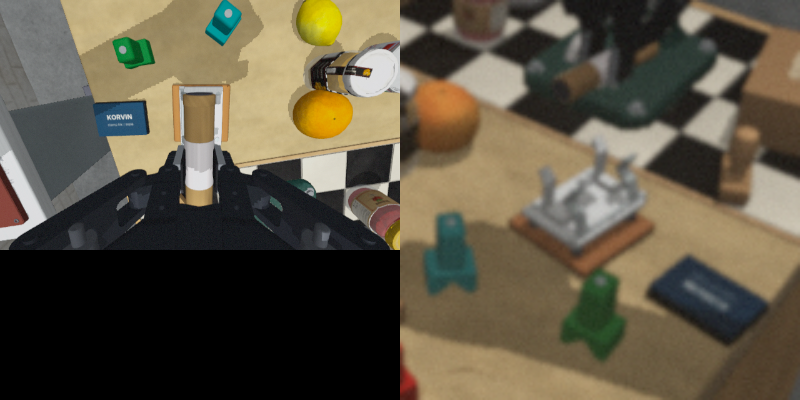

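The wrist view (left) shows the tube held square at its band, with the cradle under it and in line. The right crop shows the cradle clear. Next I'll measure the tube against the cradle in that view.

```bash
cat > wr.py <<'E'
from h import *
np.set_printoptions(precision=4,suppress=True)
def wcloud(c):
    v,u=np.mgrid[:400,:640]; Z=c["range_z"]; M=np.array(c["mount"])
    P=np.stack([(u-c["cx"])/c["fx"]*Z,(v-c["cy"])/c["fy"]*Z,Z],-1)@M[:3,:3].T+M[:3,3]; P[Z==0]=np.nan; return P
if __name__=="__main__":
    c=dict(np.load("wrist1.npz")); P=wcloud(c); h=cv2.cvtColor(c["pixels"],cv2.COLOR_RGB2HSV)
    print(c["mount"]); print("tube px",P[190,318],P[250,318],P[300,318])
    t=(abs(P[...,1])<.02)&(abs(P[...,2])<.02)&(abs(P[...,0])<.08); t[:, :285]=0; t[:,355:]=0
    q=P[t]; print("tube",t.sum(),q.min(0),q.max(0), cv2.minAreaRect((q[:,:2]*1000).astype(np.float32)))
    b=t&(h[...,1]<60)&(h[...,2]>110); q=P[b]; print("band",b.sum(),np.percentile(q,[1,50,99],axis=0)*1000)
    z0=P[...,2]; tab=np.nanmedian(P[100:140,250:275][...,2]); print("table z",tab)
    for lab,lo,hi in(("base",.006,.016),("bed",.029,.038),("tips",.07,.09)):
        m=(tab-z0>lo)&(tab-z0<hi)&(abs(P[...,1])<.062)&(abs(P[...,0])<.075); q=P[m]
        print(lab,m.sum(),np.percentile(q,[.5,50,99.5],axis=0)*1000,cv2.minAreaRect((q[:,:2]*1000).astype(np.float32)))
E
python3 wr.py
```

```text
[[-0.0009 -0.963  -0.2694  0.0685]
 [ 1.     -0.0009 -0.0001 -0.0007]
 [-0.0002 -0.2694  0.963  -0.1315]
 [ 0.      0.      0.      1.    ]]
tube px [ 0.0377 -0.0009 -0.0085] [ 0.0088 -0.0009 -0.0092] [-0.0187 -0.0009 -0.0088]
tube 9151 [-0.0437 -0.018  -0.0199] [0.0549 0.0169 0.0127] ((6.6312713623046875, -0.08513069152832031), (34.681060791015625, 97.78154754638672), 84.68284606933594)
band 3410 [[-20.7983 -12.1751 -10.0235]
 [  1.2585  -0.66    -7.6929]
 [ 46.3926  11.0482   5.7371]]
table z 0.1872789923754124
base 2200 [[-50.589  -47.2923 173.4167]
 [  9.5449  -1.6048 175.2164]
 [ 51.4301  52.3904 178.4349]] ((-0.477996826171875, 2.529827117919922), (103.92874908447266, 100.19807434082031), 0.04413822293281555)
bed 1662 [[-46.9733 -32.4507 149.6827]
 [ 16.9767  27.0142 153.0726]
 [ 49.8117  37.2992 156.0134]] ((1.2590675354003906, 2.33074951171875), (99.0243911743164, 70.24260711669922), 0.14580374956130981)
tips 129 [[-30.3982  17.6484 103.591 ]
 [ 36.0148  24.0084 106.2447]
 [ 43.7671  27.7992 116.2142]] ((6.895774841308594, 24.379180908203125), (10.082983016967773, 74.44563293457031), 86.56888580322266)
```

```bash
python3 -m crank '[[-1,0,0.25,3.6,0],[-1,0,0,3.6,0],[-1,0,0,0,0]]' >/dev/null
cat > rel.py <<'E'
from wr import *; from rig import status,optics
zs=[];ps=[]
for i in range(3):
    s=status.get_state(); ps.append(s["position"]); c=optics.capture("wrist")
np.savez("wrist2.npz",**c); P=wcloud(c); z=P[...,2]
print("pos",np.mean(ps,0),np.std(ps,0))
t=(abs(P[...,1])<.02)&(abs(z)<.02)&(abs(P[...,0])<.08)
q=P[t]; m=(abs(q[:,1])<.003)&(q[:,0]>.02); print("tube top z",np.median(q[m][:,2])*1000,"end x",q[:,0].max()*1000)
f=t&(P[...,0]>.025)&(P[...,0]<.05); q=P[f]; print("tube y",np.percentile(q[:,1],[1,99])*1000)
H=float(np.mean(ps,0)[2]); 
for lab,lo,hi in(("base",.004,.018),("bed",.028,.039),("tips",.07,.092)):
    m=(H-z>lo)&(H-z<hi)&(abs(P[...,1])<.062)&(abs(P[...,0])<.075); q=P[m]
    if len(q)>20: print(lab,m.sum(),np.percentile(q,[.5,50,99.5],axis=0)[:,:2]*1000,cv2.minAreaRect((q[:,:2]*1000).astype(np.float32)))
E
python3 rel.py; python3 plan.py
```

```text
pos [0.5264 0.056  0.1157] [0.001  0.0001 0.0013]
tube top z -8.397847886479925 end x 54.86066187838304
tube y [-12.3557  10.8992]
base 3167 [[-47.9318 -50.83  ]
 [ 15.0693  -0.1719]
 [ 50.4266  48.6788]] ((-0.6007766723632812, -1.0662879943847656), (102.18900299072266, 100.17378997802734), 0.032496191561222076)
bed 2848 [[-26.3494 -35.8445]
 [  8.388    0.1581]
 [ 49.1459  33.6869]] ((10.865650177001953, -1.133514404296875), (77.07083892822266, 70.40662384033203), 0.26728084683418274)
tips 568 [[ 28.0867 -21.4665]
 [ 35.181   16.5927]
 [ 41.4339  24.6844]] ((34.74095153808594, 1.3800811767578125), (46.734615325927734, 13.853446006774902), 89.80541229248047)
t 6.78 pos [0.528  0.0559 0.1177] yaw 79.87 tilt [0.0013 0.0004] F [ 0.9   0.22 -0.03] w 0.0218 g 59.0
```

```bash
python3 -m crank '[[-1,-0.1,0,2.5,0],[-1,0,0,0.8,0],[-1,0,0,0.8,0],[-1,0,0,0.6,0]]' 90; python3 -m crank '[[-1,0,0,0.5,0],[-1,0,0,0.5,0]]'; python3 -m crank '[[-1,0,0,0.5,0],[-1,0,0,0.4,0]]';  python3 plan.py
```

```text
t: 7.28
position: [0.5279, 0.0541, 0.07]
tool_rot: [2.409, 2.015, 0.001]
force: [-2.1, 0.1, 6.0]
gripper_width: 0.0208
grasp_force: 90.1
t: 7.52
position: [0.5274, 0.0547, 0.0607]
tool_rot: [2.409, 2.016, -0.0]
force: [-5.9, 1.8, 7.1]
gripper_width: 0.0209
grasp_force: 90.9
t: 7.78
position: [0.5272, 0.0545, 0.0503]
tool_rot: [-2.409, -2.015, -0.0]
force: [-4.3, 2.4, 4.1]
gripper_width: 0.0209
grasp_force: 90.0
t 7.78 pos [0.5272 0.0545 0.0503] yaw 79.83 tilt [-0.0001  0.0006] F [-4.34  2.4   4.13] w 0.0209 g 90.0
```

```bash
python3 -m crank '[[-1,0,0,0.3,0],[-1,0,0,0.2,0]]'; python3 -m crank '[[-1,0,0,0.2,0],[-1,0,0,0,0]]';  python3 plan.py
```

```text
t: 8.02
position: [0.5272, 0.0545, 0.0454]
tool_rot: [-2.409, -2.015, -0.0]
force: [-4.3, 2.4, 5.9]
gripper_width: 0.0206
grasp_force: 90.2
t: 8.28
position: [0.5273, 0.0545, 0.0448]
tool_rot: [2.409, 2.016, -0.001]
force: [-12.1, 1.7, 24.1]
gripper_width: 0.0207
grasp_force: 92.6
t 8.28 pos [0.5273 0.0545 0.0448] yaw 79.83 tilt [-0.0002 -0.0006] F [-12.06   1.66  24.09] w 0.0207 g 92.6
```

```bash
python3 -m crank '[[-1,0,0,-0.4,0],[-1,0,0,-0.4,0],[-1,0,0,-0.3,0],[-1,0,0,0,0]]'; python3 -m crank '[[-0.1,0,0,0,0],[-0.1,0,0,0,0],[-0.1,0,0,0,0],[-0.1,0,0,0,0]]';  python3 plan.py; python3 -m crank '[[-0.1,0,0,-2,0],[-0.1,0,0,-4,0],[-0.1,0,0,-4,0],[-0.1,0,0,-4,0],[-0.1,0,0,0,0]]'
python3 - <<'E'
from wr import *; from rig import optics
c=optics.capture("wrist"); np.savez("wrist3.npz",**c)
a=c["pixels"]
s=optics.capture("scene"); np.savez("scene3.npz",**s)
t=optics.capture("top"); np.savez("top3.npz",**t)
cv2.imwrite("pics/mix3.png",np.hstack([cv2.resize(a[:,120:520],(400,400)),cv2.resize(s["pixels"][150:220,335:405],(400,400),interpolation=cv2.INTER_CUBIC)])[:,:,::-1])
E
python3 plan.py
```

```text
t: 8.78
position: [0.5272, 0.0544, 0.0544]
tool_rot: [-2.409, -2.015, -0.0]
force: [-3.7, 4.1, 3.0]
gripper_width: 0.0209
grasp_force: 90.2
t: 9.28
position: [0.5274, 0.0537, 0.0543]
tool_rot: [2.41, 2.015, 0.0]
force: [-0.0, -0.6, 0.9]
gripper_width: 0.0384
grasp_force: 0.0
t 9.28 pos [0.5274 0.0537 0.0543] yaw 79.79 tilt [ 0.0001 -0.0001] F [-0.03 -0.59  0.9 ] w 0.0384 g 0.0
t: 9.9
position: [0.5292, 0.0546, 0.1987]
tool_rot: [2.406, 2.013, 0.007]
force: [-0.6, -0.0, 0.2]
gripper_width: 0.0383
grasp_force: 0.0
t 10.05 pos [0.527  0.0537 0.1943] yaw 79.80 tilt [-0.0002 -0.0004] F [ 0.69 -0.11  0.5 ] w 0.0382 g 0.0
```

View pics/mix3.png

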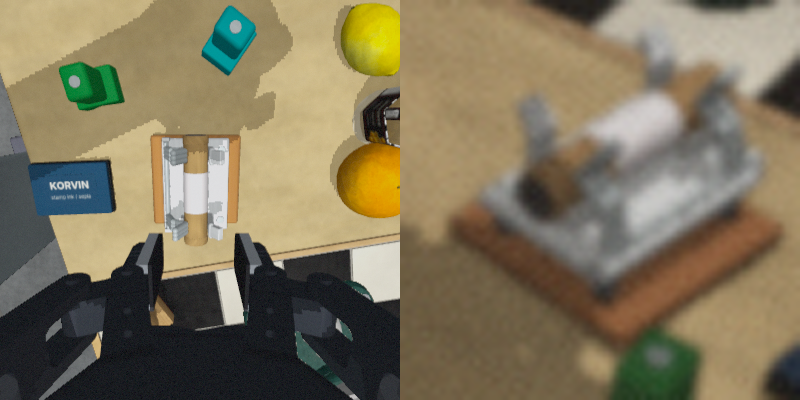

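The tube lies in both clips, with its band between them at about (196,193) in the wrist crop. I'll check its height and centring with numbers.

```bash
python3 - <<'E'
from wr import *
for n in("top","scene"):
    c=dict(np.load(n+"3.npz")); Q=cloud(c); a=np.radians(79.75); u=np.array([np.cos(a),np.sin(a)]); v=np.array([u[1],-u[0]])
    d=Q[...,:2]-[.5268,.0553]; Y=d@u*1000; X=d@v*1000; Z=Q[...,2]*1000
    t=(abs(Y)<28)&(abs(X)<13)&(Z>44)&(Z<72); print(n,"ridge z",np.percentile(Z[t],95),"X range",np.percentile(X[t],[2,98]))
    h=cv2.cvtColor(c["pixels"],cv2.COLOR_RGB2HSV); b=t&(h[...,1]<60); print("band Y",np.percentile(Y[b],[2,50,98]))
    e=(abs(X)<12)&(abs(Y)<62)&(Z>50)&(Z<69)&(abs(Y)>30); print("ends",np.percentile(Y[e],[.5,99.5]))
    for y0 in(-36,36):
        m=(abs(Y-y0)<8)&(abs(X)<30)&(Z>68); print("tips",y0,np.percentile(X[m],[2,25,50,75,98]).round(1),Z[m].max().round(1))
c=dict(np.load("wrist3.npz")); P=wcloud(c); q=P[:]; 
t=(abs(P[...,0])<.025)&(abs(P[...,1])<.012)&(P[...,2]>.12)&(P[...,2]<.15); print("wrist ridge z",np.percentile(P[t][:,2],5)*1000)
m=(P[...,2]>.174)&(P[...,2]<.190)&(abs(P[...,1])<.062)&(abs(P[...,0])<.075); print(cv2.minAreaRect((P[m][:,:2]*1000).astype(np.float32)),np.nanmedian(P[20:60,130:170][...,2]))
E
python3 plan.py .57,.16,.2,83,4 .6064,.2679,.16,86.5,4
```

```text
top ridge z 67.47263487355721 X range [-11.5575  11.4582]
band Y [-2.1865 11.3053 24.6046]
ends [30.1572 54.9138]
tips -36 [-28.8 -13.5  -1.3  10.5  27.5] 611.0
tips 36 [-29.2 -21.5 -10.1   6.5  26.9] 602.6
scene ridge z 68.81412645910683 X range [-10.3315  10.1409]
band Y [-25.4033  -3.351   18.6858]
ends [-57.2305  53.8467]
tips -36 [-20.2 -13.8  13.5  18.9  25.5] 361.1
tips 36 [-25.5 -15.3  -5.3   6.9  25.1] 445.3
wrist ridge z 132.03556817105667
((-0.24561309814453125, -4.183429718017578), (102.18464660644531, 99.76862335205078), 0.03771362081170082) 0.19792854430784387
t 10.05 pos [0.527  0.0537 0.1943] yaw 79.80 tilt [-0.0002 -0.0004] F [ 0.69 -0.11  0.5 ] w 0.0382 g 0.0
[2.80,0.59,-0.14,-0.014] [2.80,0.63,-0.14,-0.014] [2.79,0.67,-0.14,-0.014] [2.78,0.71,-0.14,-0.014] 
[2.79,0.57,1.00,-0.015] [2.78,0.62,1.00,-0.015] [2.77,0.66,1.00,-0.015] [2.76,0.70,1.00,-0.015]
```

```bash
python3 -m crank '[[0.1,2.8,0.6,0,-0.014],[0.1,2.8,0.6,0,-0.014],[0.1,2.8,0.7,0,-0.014],[0.1,2.8,0.7,0,-0.014],[0.1,2.8,0.6,1,-0.015],[0.1,2.8,0.6,1,-0.015],[0.1,2.8,0.7,1,-0.015],[0.1,2.8,0.7,1,-0.015]]' >/dev/null; python3 -m crank '[[0.1,0,0,0,0],[0.1,0,0,0,0]]'
cat > pr.py <<'E'
from wr import *; from rig import status,optics
ps=[]
for i in range(4):
    ps.append(status.get_state()["position"]); c=optics.capture("wrist")
np.savez("wrist4.npz",**c); P=wcloud(c); H=np.mean(ps,0)[2]; z=P[...,2]; print("pos",np.mean(ps,0),"H",H)
for lab,lo,hi in(("sole",.018,.032),("grip",.062,.078)):
    m=((H-z>lo)&(H-z<hi)&(abs(P[...,1])<.035)&(abs(P[...,0])<.045)).astype(np.uint8)
    n,L,st,_=cv2.connectedComponentsWithStats(m); k=1+np.argmax(st[1:,4]); q=P[L==k]; print(lab,len(q),cv2.minAreaRect((q[:,:2]*1000).astype(np.float32)),np.median(H-q[:,2]))
E
python3 pr.py; python3 plan.py
```

```text
t: 11.3
position: [0.6071, 0.2687, 0.1536]
tool_rot: [-2.289, -2.151, 0.002]
force: [0.2, -0.0, 0.0]
gripper_width: 0.0466
grasp_force: 0.0
pos [0.6075 0.2682 0.1541] H 0.1541424093747435
sole 824 ((0.4649829864501953, -2.1642990112304688), (35.82889938354492, 43.90868377685547), 1.1573796272277832) 0.024274410981249217
grip 1055 ((0.7143306732177734, -2.134866714477539), (29.243196487426758, 23.772119522094727), 0.44129446148872375) 0.06921487405992227
t 11.50 pos [0.6078 0.2682 0.1547] yaw 86.36 tilt [ 0.0005 -0.0005] F [-0.27 -0.49  0.59] w 0.0467 g 0.0
```

```bash
python3 -m crank '[[0.1,0.05,-0.15,3.5,0.013],[0.1,0,0,3.5,0],[0.1,0,0,2.7,0],[0.1,0,0,1.5,0],[0.1,0,0,0,0]]'; python3 plan.py;  python3 -m crank '[[-1,0,0,0,0],[-1,0,0,0,0],[-1,0,0,0,0],[-1,0,0,0,0]]' 50; python3 plan.py
```

```text
t: 12.12
position: [0.6058, 0.2693, 0.0419]
tool_rot: [-2.303, -2.136, 0.002]
force: [-0.2, -0.5, 0.1]
gripper_width: 0.0468
grasp_force: 0.0
t 12.12 pos [0.6058 0.2693 0.0419] yaw 85.68 tilt [-0.0011 -0.0005] F [-0.19 -0.46  0.12] w 0.0468 g 0.0
t: 12.62
position: [0.6068, 0.2704, 0.0438]
tool_rot: [2.303, 2.136, 0.003]
force: [-0.6, 0.4, 7.2]
gripper_width: 0.024
grasp_force: 49.7
t 12.62 pos [0.6068 0.2704 0.0438] yaw 85.69 tilt [0.002  0.0008] F [-0.65  0.4   7.16] w 0.0240 g 49.7
```

```bash
python3 -m crank '[[-1,0,0,-2,0],[-1,0,0,-4,0],[-1,0,0,-5,0],[-1,0,0,-4,0],[-1,0,0,0,0]]'; python3 plan.py .6,.235,.19,85,1 .527,.0555,.18,79.75,5
python3 - <<'E'
from wr import *; from rig import status,optics
c=optics.capture("wrist"); np.savez("wrist5.npz",**c); s=optics.capture("scene"); np.savez("scene5.npz",**s); t=optics.capture("top"); np.savez("top5.npz",**t)
P=wcloud(c); q=P[(abs(P[...,1])<.011)&(abs(P[...,0])<.014)&(P[...,2]<.0)&(P[...,2]>-.05)]; print("grip top z",len(q),np.median(q,0)*1000)
q=P[(abs(P[...,1])<.022)&(abs(P[...,0])<.03)&(P[...,2]<.03)&(P[...,2]>.008)]; print("sole top",len(q),np.median(q,0)*1000,cv2.minAreaRect((q[:,:2]*1000).astype(np.float32)))
cv2.imwrite("pics/mix5.png",np.hstack([cv2.resize(c["pixels"][:,120:520],(400,400)),cv2.resize(s["pixels"][110:230,235:355],(400,400),interpolation=cv2.INTER_CUBIC)])[:,:,::-1])
E
```

```text
t: 13.25
position: [0.6072, 0.2713, 0.1974]
tool_rot: [2.301, 2.135, 0.01]
force: [-0.1, 0.2, -1.9]
gripper_width: 0.0233
grasp_force: 49.3
t 13.25 pos [0.6072 0.2713 0.1974] yaw 85.72 tilt [0.006  0.0028] F [-0.08  0.2  -1.95] w 0.0233 g 49.3
[-3.68,-0.45,0.74,0.013] 
[-3.70,-1.14,0.20,0.018] [-3.72,-1.07,0.20,0.018] [-3.74,-1.01,0.20,0.018] [-3.76,-0.94,0.20,0.018] [-3.78,-0.87,0.20,0.018] 
grip top z 3951 [  5.3836  -0.3728 -25.4903]
sole top 1487 [13.2814 -0.3431 19.3012] ((9.945839881896973, -0.24597549438476562), (14.782909393310547, 43.80179214477539), 3.766331195831299)
```

View pics/mix5.png

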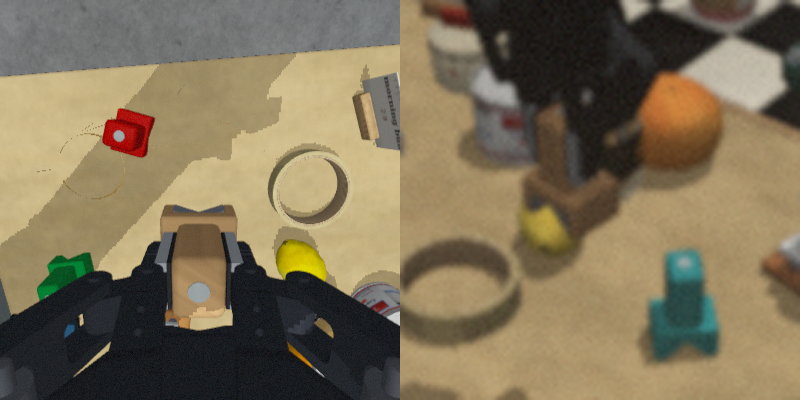

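The presser is held between the fingers by its grip. Its groove end shows at (198,212) in the wrist crop, and the look-alikes are untouched. I'll check its tilt with plane fits.

Run:
```python
from wr import *
c=dict(np.load("wrist5.npz")); P=wcloud(c)
def fit(q):
    for _ in range(3):
        A=np.c_[q[:,:2],np.ones(len(q))]; k=np.linalg.lstsq(A,q[:,2],rcond=None)[0]; e=abs(q[:,2]-A@k); q=q[e<max(.001,2*np.median(e))]
    return k,len(q),q.min(0)*1000,q.max(0)*1000
for lo,hi in((-.035,-.015),(.01,.03)):
    m=((abs(P[...,1])<.010)&(abs(P[...,0])<.03)&(P[...,2]>lo)&(P[...,2]<hi)); print(fit(P[m]))
# face normal of front end (sole) x
m=((abs(P[...,1])<.02)&(P[...,0]>.005)&(P[...,0]<.03)&(P[...,2]>.012)&(P[...,2]<.05)); q=P[m]
for a in np.arange(12,50,4): 
    k=q[(q[:,2]*1000>=a)&(q[:,2]*1000<a+4)]; 
    if len(k): print(a,len(k),k[:,0].min()*1000,k[:,0].max()*1000)
```

```text
(array([ 0.043 ,  0.0174, -0.0258]), 2112, array([-15.3672,  -9.9966, -27.2324]), array([ 12.6823,   9.9953, -24.1822]))
(array([ 1.5381, -0.0213, -0.0023]), 369, array([11.5803, -9.9415, 13.2041]), array([16.4125,  9.9956, 24.7489]))
12 97 9.229069027129347 13.149629278401672
16 732 6.207878803523692 16.295490536208955
20 237 7.486667609516294 16.412479062535297
24 117 15.295654628479323 16.34699870532491
28 135 14.828685576795758 16.159036081953737
32 100 14.49537874215371 16.177453098941378
36 67 15.058229434555953 16.15312866752959
40 33 15.024524109086377 16.220439518679214
```

```bash
python3 -m crank '[[-1,-3.7,-0.45,0.7,0.013],[-1,-3.7,-1.1,0.2,0.018],[-1,-3.7,-1.1,0.2,0.018],[-1,-3.7,-1,0.2,0.018],[-1,-3.7,-0.9,0.2,0.018],[-1,-3.8,-0.9,0.2,0.018],[-1,0,0,0,0]]'
cat > rel2.py <<'E'
from wr import *; from rig import status,optics
ps=[];ys=[]
for i in range(4):
    s=status.get_state(); ps.append(s["position"]); c=optics.capture("wrist")
np.savez("wrist6.npz",**c); P=wcloud(c); z=P[...,2]; H=float(np.mean(ps,0)[2]); print("pos",np.mean(ps,0))
m=(abs(P[...,1])<.03)&(P[...,0]>.005)&(P[...,0]<.03)&(z>.016)&(z<.044); q=P[m]; print("sole y",np.percentile(q[:,1],[.5,99.5])*1000,"front x",np.percentile(q[:,0],98)*1000)
m=(abs(P[...,1])<.016)&(P[...,0]>.018)&(P[...,0]<.07)&(H-z>.05)&(H-z<.072); q=P[m]
if len(q): print("tube y",np.percentile(q[:,1],[1,99])*1000,"end x",np.percentile(q[:,0],99.5)*1000,"ridge H",np.percentile(H-q[:,2],90)*1000)
h=cv2.cvtColor(c["pixels"],cv2.COLOR_RGB2HSV); b=m&(h[...,1]<60)&(h[...,2]>100); 
if b.sum(): print("band far edge x",np.percentile(P[b][:,0],98)*1000)
for lab,lo,hi in(("base",.004,.018),("bed",.026,.039)):
    m=(H-z>lo)&(H-z<hi)&(abs(P[...,1])<.062)&(abs(P[...,0])<.075); q=P[m]; print(lab,np.percentile(q,[.5,99.5],axis=0)[:,:2]*1000,cv2.minAreaRect((q[:,:2]*1000).astype(np.float32)))
E
python3 rel2.py; python3 plan.py .5269,.0558,.125,79.75,1
```

```text
t: 14.28
position: [0.5247, 0.0511, 0.1739]
tool_rot: [-2.415, -2.009, 0.006]
force: [0.4, 0.9, -2.0]
gripper_width: 0.0235
grasp_force: 49.4
pos [0.5254 0.0537 0.1745]
sole y [-22.4721  20.6739] front x 16.033132124463712
tube y [-11.4635  13.0775] end x 53.72075075459442 ridge H 65.79923019796745
band far edge x 46.76667408115209
base [[-50.2219 -49.2638]
 [ 51.0514  50.2724]] ((-0.2933311462402344, 0.4918708801269531), (102.85758972167969, 100.254150390625), 0.0054236650466918945)
bed [[-15.9431 -34.254 ]
 [ 48.7994  35.2643]] ((14.951597213745117, 0.5486526489257812), (69.0122299194336, 71.4154052734375), 1.3016588687896729)
t 14.47 pos [0.5261 0.0561 0.1751] yaw 79.89 tilt [-0.0004  0.0009] F [-0.25 -0.18 -0.73] w 0.0236 g 49.4
[-0.02,0.08,5.01,0.002]
```

```bash
python3 -m crank '[[-1,0.05,0.15,2.5,0],[-1,0,0,2.5,0],[-1,0,0,1.5,0],[-1,0,0,0,0]]'; python3 rel2.py; python3 plan.py
```

```text
t: 14.98
position: [0.5271, 0.0559, 0.1095]
tool_rot: [-2.407, -2.016, 0.002]
force: [-0.0, -0.4, -1.1]
gripper_width: 0.0232
grasp_force: 49.5
pos [0.5278 0.0558 0.1105]
sole y [-22.5647  20.7631] front x 29.53785681988149
tube y [-14.0592  12.248 ] end x 53.39542424723075 ridge H 65.91796419163153
band far edge x 42.362326748215054
base [[-44.7034 -51.786 ]
 [ 50.7969  47.684 ]] ((0.3030281066894531, -2.1543006896972656), (100.43604278564453, 101.08141326904297), 89.93724822998047)
bed [[-23.5529 -36.9324]
 [ 49.6074  32.7454]] ((12.362802505493164, -1.983123779296875), (74.91676330566406, 70.2153549194336), 0.06211111694574356)
t 15.18 pos [0.5283 0.0554 0.1113] yaw 79.81 tilt [0.0014 0.0001] F [-0.67  0.45 -1.26] w 0.0238 g 49.4
```

```bash
python3 -m crank '[[-1,0,-0.1,0.5,0],[-1,0,0,0.3,0],[-1,0,0,0,0]]'; python3 -m crank '[[-1,0,0,0.2,0],[-1,0,0,0,0]]';python3 -m crank '[[-1,0,0,0.2,0],[-1,0,0,0,0]]'; python3 plan.py
```

```text
t: 15.55
position: [0.5265, 0.0552, 0.1021]
tool_rot: [-2.41, -2.015, 0.001]
force: [-0.5, -0.2, -1.6]
gripper_width: 0.0235
grasp_force: 49.5
t: 15.8
position: [0.5268, 0.0553, 0.1003]
tool_rot: [-2.41, -2.015, -0.0]
force: [0.2, -0.2, -1.9]
gripper_width: 0.0236
grasp_force: 49.6
t: 16.05
position: [0.5271, 0.0554, 0.0985]
tool_rot: [2.41, 2.015, 0.001]
force: [1.5, -0.6, 0.3]
gripper_width: 0.0231
grasp_force: 49.7
t 16.05 pos [0.5271 0.0554 0.0985] yaw 79.80 tilt [0.0008 0.0001] F [ 1.54 -0.57  0.3 ] w 0.0231 g 49.7
```

```bash
python3 -m crank '[[-1,0,0,0.2,0],[-1,0,0,0,0]]'; python3 -m crank '[[-1,0,0,0.2,0],[-1,0,0,0,0]]';python3 -m crank '[[-1,0,0,0.1,0],[-1,0,0,0,0],[-1,0,0,0,0]]'
python3 - <<'E'
from wr import *; from rig import status,optics
ps=[];fs=[]
for i in range(6):
    s=status.get_state(); ps.append(s["position"]); fs.append(s["force"]); c=optics.capture("wrist")
print(np.mean(ps,0),np.mean(fs,0)); s=optics.capture("scene")
P=wcloud(c); z=P[...,2]; H=np.mean(ps,0)[2]
q=P[(abs(P[...,1])<.009)&(P[...,0]>.035)&(P[...,0]<.050)&(H-z>.05)&(H-z<.075)]; print("ridge H",np.percentile(H-q[:,2],[50,80])*1000,"z rel",np.percentile(q[:,2],[20,50])*1000)
q=P[(abs(P[...,1])<.03)&(P[...,0]>.03)&(P[...,0]<.05)&(H-z>.018)&(H-z<.037)]; print("bed H",np.median(H-q[:,2])*1000)
q=P[(abs(P[...,1])<.06)&(abs(P[...,1])>.04)&(P[...,0]>.03)&(P[...,0]<.045)&(H-z>.004)&(H-z<.018)]; print("base top H",np.median(H-q[:,2])*1000)
q=P[(abs(P[...,1])<.011)&(abs(P[...,0])<.014)&(z<0)&(z>-.05)]; k=np.linalg.lstsq(np.c_[q[:,:2],np.ones(len(q))],q[:,2],rcond=None)[0]; print("top",k)
cv2.imwrite("pics/mix6.png",np.hstack([cv2.resize(c["pixels"][:,120:520],(400,400)),cv2.resize(s["pixels"][135:225,330:420],(400,400),interpolation=cv2.INTER_CUBIC)])[:,:,::-1])
E
```

```text
t: 16.3
position: [0.5271, 0.0554, 0.0965]
tool_rot: [2.41, 2.015, 0.001]
force: [2.7, 0.3, 1.5]
gripper_width: 0.0233
grasp_force: 49.8
t: 16.55
position: [0.5271, 0.0553, 0.0945]
tool_rot: [2.41, 2.015, 0.001]
force: [2.7, -0.2, 1.9]
gripper_width: 0.0235
grasp_force: 49.9
t: 16.92
position: [0.527, 0.0554, 0.0935]
tool_rot: [2.41, 2.015, 0.001]
force: [3.8, -0.0, 2.5]
gripper_width: 0.0234
grasp_force: 50.0
[0.527  0.0554 0.0935] [ 3.8449 -0.1443  2.6716]
ridge H [58.485  59.4003] z rel [34.0887 35.0041]
bed H 27.701800818117295
base top H 11.829808886485049
top [ 0.4434  0.0298 -0.0241]
```

View pics/mix6.png

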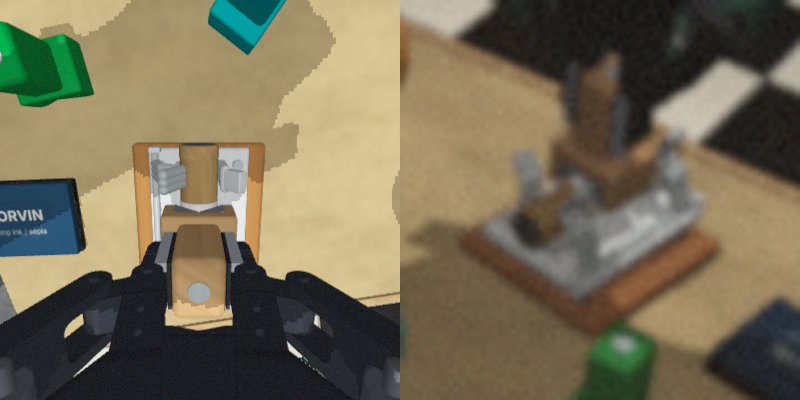

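The presser sits on the band between the clips, with its sole square on the tube at about (198,222) in the wrist crop. The bed is about 6 mm down. There is a side force of 3.8 N, so I'll ease it by 1 mm.

```bash
python3 -m crank '[[-1,0,0.1,0,0],[-1,0,0,0,0],[-1,0,0,0,0]]'
python3 - <<'E'
from wr import *; from rig import status,optics
ps=[];fs=[]
for i in range(6):
    s=status.get_state(); ps.append(s["position"]); fs.append(s["force"]); c=optics.capture("wrist")
print(np.mean(ps,0),np.mean(fs,0),s["moment"])
P=wcloud(c); z=P[...,2]; H=np.mean(ps,0)[2]
q=P[(abs(P[...,1])<.03)&(P[...,0]>.03)&(P[...,0]<.05)&(H-z>.018)&(H-z<.037)]; print("bed H",np.median(H-q[:,2])*1000)
m=(abs(P[...,1])<.03)&(P[...,0]>.005)&(P[...,0]<.02)&(z>.016)&(z<.044); q=P[m]; print("sole y",np.percentile(q[:,1],[.5,99.5])*1000,"front x",np.percentile(q[:,0],98)*1000)
m=(abs(P[...,1])<.016)&(P[...,0]>.044)&(P[...,0]<.07)&(H-z>.040)&(H-z<.072); q=P[m]; print("tube y",np.percentile(q[:,1],[1,99])*1000,"end x",np.percentile(q[:,0],99.5)*1000)
for a in range(-2,5): 
    q=P[(abs(P[...,1])<.008)&(abs(P[...,0]-.003*a)<.0015)&(z<-.015)&(z>-.04)]; print(3*a,len(q),np.median(q[:,2])*1000 if len(q) else None,end="; ")
E
```

```text
t: 17.65
position: [0.5273, 0.0552, 0.0931]
tool_rot: [-2.41, -2.015, 0.001]
force: [0.9, 0.2, 3.2]
gripper_width: 0.0232
grasp_force: 50.0
[0.5273 0.0553 0.0932] [0.5421 0.9005 2.7763] [ 0.3033 -0.0693  0.0212]
bed H 27.557342500328804
sole y [-22.4546  20.6039] front x 19.34864559545464
tube y [-12.5444  11.4054] end x 53.95498809127689
-6 198 -26.387391930678668; -3 235 -26.499490264528053; 0 236 -26.54594620948223; 3 251 -26.11865420044118; 6 253 -26.16651527245764; 9 290 -25.832426739614466; 12 602 -22.50939898584445;
```

```bash
python3 -c "
from rig import r; print(r.finish_job())"
```

```text
the job is handed in; nothing more can be done
None
```

The tube sits in both clips with its band midway, and I handed the job in at about 18 s with the presser held upright on the band, pressing with about 4 N and the bed about 6 mm down; the hand-in gave no verdict.

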